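# Release the latched mode key on the lathe's control box

## Task

One of the four identical mode keys on the lathe's control box has been left latched, so it sits a few millimetres lower than the other three. With a fingertip, tap each key lightly, one after another along the row, starting at the end where the lamp is; a light tap must neither push a standing key home nor release the latched one. Then press the latched key fully down and let go so that it pops up level with the others; leave the things around the box where they are and finish clear of everything.

Things in the scene. Friction and masses are not known exactly. Their poses are not given: they have to be found in the camera images.
- panel: white control box, fixed, 100 mm deep (its x) by 290 mm wide (its y) by 60 mm high; origin at the centre of its underside on the bench, z up, -x side towards the robot. The four keys stand on its top in a row along its y, at x = 0 and y = +72 (key 1), +24, -24 and -72 mm (key 4).
- lamp (a point): top of the white dome lamp on the box (20 mm across, on a 28 mm collar, top 80 mm above the bench), at x = 0, y = +125 mm of the box: it marks the end of the row where the tapping starts
- key1_top (a point): centre of the top face of key 1 (the first key, next to the lamp). Four identical black plastic blocks, 30 mm (box x) by 26 mm (box y), 48 mm apart between centres; the top face is 78 mm above the bench while the key stands (18 mm above the box), about 73 mm while latched, 66 mm when fully down. The point moves with the key.
- key1 (a joint): how far key 1 is down, m: 0 standing, about 0.005 latched, 0.012 fully down. Spring: 2 N up when standing, +0.3 N per mm; a standing key always springs back. A latched key is firm up to 3.5 N, then gives; from 0.0075 it also pushes its catch (9 N in all) and past 0.010 (best fully down) it is freed and springs up when let go.
- key2_top (a point): centre of the top face of key 2 (the second key from the lamp). Four identical black plastic blocks, 30 mm (box x) by 26 mm (box y), 48 mm apart between centres; the top face is 78 mm above the bench while the key stands (18 mm above the box), about 73 mm while latched, 66 mm when fully down. The point moves with the key.
- key2 (a joint): how far key 2 is down, m: 0 standing, about 0.005 latched, 0.012 fully down. Spring: 2 N up when standing, +0.3 N per mm; a standing key always springs back. A latched key is firm up to 3.5 N, then gives; from 0.0075 it also pushes its catch (9 N in all) and past 0.010 (best fully down) it is freed and springs up when let go.
- key3_top (a point): centre of the top face of key 3 (the third key from the lamp). Four identical black plastic blocks, 30 mm (box x) by 26 mm (box y), 48 mm apart between centres; the top face is 78 mm above the bench while the key stands (18 mm above the box), about 73 mm while latched, 66 mm when fully down. The point moves with the key.
- key3 (a joint): how far key 3 is down, m: 0 standing, about 0.005 latched, 0.012 fully down. Spring: 2 N up when standing, +0.3 N per mm; a standing key always springs back. A latched key is firm up to 3.5 N, then gives; from 0.0075 it also pushes its catch (9 N in all) and past 0.010 (best fully down) it is freed and springs up when let go.
- key4_top (a point): centre of the top face of key 4 (the last key, farthest from the lamp). Four identical black plastic blocks, 30 mm (box x) by 26 mm (box y), 48 mm apart between centres; the top face is 78 mm above the bench while the key stands (18 mm above the box), about 73 mm while latched, 66 mm when fully down. The point moves with the key.
- key4 (a joint): how far key 4 is down, m: 0 standing, about 0.005 latched, 0.012 fully down. Spring: 2 N up when standing, +0.3 N per mm; a standing key always springs back. A latched key is firm up to 3.5 N, then gives; from 0.0075 it also pushes its catch (9 N in all) and past 0.010 (best fully down) it is freed and springs up when let go.
- tube_mid (a point): bystander: piece of aluminium tube standing upright beyond the box, 38 mm across, 75 mm tall; the point is its centre, half-way up
- tin_mid (a point): bystander: closed steel grease tin standing beyond the box, 60 mm across, 65 mm tall; the point is its centre, half-way up
- chuck_key_mid (a point): bystander: T-shaped chuck key lying on the bench off the end of the box away from the lamp, about 90 mm by 90 mm, 18 mm thick; the point is on its shaft, 9 mm above the bench

How it is judged (in metres and radians):
On the way, in this order (a step that is already met when the one before it is completed fails the run):
1. key 1 is tapped with the fingers (the one next to the lamp) (contact force between the fingers and key1 above 0.3 N).
2. key 2 is tapped with the fingers (contact force between the fingers and key2 above 0.3 N).
3. key 3 is tapped with the fingers (contact force between the fingers and key3 above 0.3 N).
4. key 4 is tapped with the fingers (contact force between the fingers and key4 above 0.3 N).
5. the key that was latched, still latched until now, has popped up (((value of joint key1 below 0.002 m and distance of key1_top from where it was at the start of the episode above 0.003 m) or (value of joint key2 below 0.002 m and distance of key2_top from where it was at the start of the episode above 0.003 m) or (value of joint key3 below 0.002 m and distance of key3_top from where it was at the start of the episode above 0.003 m) or (value of joint key4 below 0.002 m and distance of key4_top from where it was at the start of the episode above 0.003 m))), for 0.1 s.
At the end, for the whole second after the job is handed in: All four keys stand up (each less than 2 mm down), the one that was latched having come up, and the tube, the tin and the chuck key are within 20 mm of where they stood (value of joint each of key1, key2, key3, key4 below 0.002 m and distance of any of key1_top, key2_top, key3_top, key4_top from where it was at the start of the episode above 0.003 m and distance of each of tube_mid, tin_mid, chuck_key_mid from where it was at the start of the episode below 0.02 m); the robot touches nothing.
It fails at once if a key that stood up is pushed home (more than 9 mm of its 12 mm) (distance of any of key1_top, key2_top, key3_top, key4_top from where it was at the start of the episode above 0.009 m).
It fails at once if the tube, the tin or the chuck key is moved by 20 mm or more, or lifted (distance of any of tube_mid, tin_mid, chuck_key_mid from where it was at the start of the episode above 0.02 m).
It also fails if it takes over 42 s, if anything falls off the work surface, if the arm or the gripper's body presses on something with over 40 N, if the wrist force passes 120 N, or if a joint passes its speed limit or range.

## Robot

A 6-joint arm with a two-finger parallel gripper is mounted at the origin on the work surface. World frame = base frame: x ahead of the robot, y to its left, z up, the work surface at z = 0. Lengths are in m, angles in degrees, forces in N, time in s.
With the tool pointing down it reaches from about 0.375 to 0.9 m from the base axis. Payload 3.1 kg.
Tool frame: the origin (TCP) lies on the centre line of the jaws, within the pads' length; the fingertips stand 25 mm ahead of it and the grasp point (between the pads) lies 6 mm ahead of it; y points along the fingers, x is the direction in which the jaws open and shut, and the axes are right-handed (so a half turn about y gives the same grasp; the last joint's range is limited). The gripper opens to 87 mm and grips with 3 to 60 N. Pads are 19 mm wide; open, the fingers measure 117 mm over their backs; the gripper's body (75 mm by 190 mm) begins 51 mm behind the grasp point.
Start: joints at [60.017, 30.224, 82.088, -0, 67.689, -10.227], TCP at [0.211, 0.588, 0.248] pointing down, gripper open.
Joint ranges: [-176.69, 176.69], [-43.24, 126.21], [12.49, 139.97], [-82, 262], [0, 151.66], [-163.58, 163.58]. Speed limits (degrees/s): [159.86, 159.86, 180, 180, 180, 180].

## Interface

Orientations are given as a 3x3 rotation matrix whose columns are the frame's x, y, z axes.
In Python, from rig import * gives the robot as it stands.
- The arm moves only by the tool play_rows, never from a script. Its argument "commands" is a list of rows, each a list of 2 entries, a list of its own where there are three numbers: the shift along the world's x, y, z in m, then the turn, a rotation vector about the world's x, y, z in rad. A call has 1 to 10 rows; each row is the pose to reach, as a shift and turn from the pose commanded when the call began; what a row does not reach only later rows make up. A row lasts 1/8 s, in which the tool goes at most 62.5 mm and 10.7 degrees, less where a joint would pass 70% of its speed; a pose out of reach is approached as far as the arm can. A call with a gripper value outside its range is refused whole. "gripper" is the finger opening in m, from 0 to 0.087, set as the call begins (left out, the last holds). The fingers move at their own pace and stop on an object; the grip force is fixed at half the most. Time passes only in rows, so rows that repeat a pose let the fingers close. It gives the time, the measured TCP pose, the force and the opening at its end, in the units of the state.
- read_state(): the state, without advancing time (a new reading comes with each control period).
- capture(name): name is "scene" or "top"; returns a dict with "frame" (480x640x3 uint8, red, green, blue), "depth" (480x640 float32, m along the optical axis (not along the pixel's ray), 0 where there is no reading), "mtx" (3x3 intrinsics, pixels), "cam_to_world" (4x4, takes a point from camera to world coordinates). Camera axes: x right, y down, z forward; pixel columns grow to the right and rows downward; lengths in m; the calibration is good to about 2 mm. A picture is of the moment at which its call begins.
- hand_in(): hands the job in, once; it reports no verdict.
The state is a dict: "time_s": time; "joint_positions": joint angles; "qvel": joint speeds; "tau": joint torques, N m; "position": TCP position; "tcp_rot": TCP orientation; "force": force on the tool from outside, world axes, zero at the start; "moment": the same for the moment, N m; "opening": opening from 0.0 (shut) to 1.0 (fully open).
Only numpy, scipy, OpenCV 4.12 (cv2) and the standard library are available. Lean on these libraries where they do the work, as an engineer would, in place of code of your own. Each camera call takes 0.05 s, during which the arm holds its last target. There are 200 camera calls.

## Working session

There is one attempt and no reset: what is moved stays moved. The work goes in short steps, Python scripts to look and compute and a tool call to move; the robot and the scene stay as the last step left them, time stands still between calls to the robot, and variables do not carry over. Pictures are saved under pics/ and viewed, about 8 in all and at most 12, crops included, and the job is handed in when it is done.

Besides the shell and the picture viewer there is one more tool, called by a JSON object that holds its "method" and its "body", one argument or row to a line. play_rows: Moves the arm, as the interface text tells. Its arguments: {"type":"object","properties":{"commands":{"type":"array"},"gripper":{"type":"number"}},"required":["commands"]}

```bash
mkdir -p pics
python3 - <<'E'
from rig import *
import cv2,numpy as np,pickle
s=read_state();print(s['time_s'],s['position'],s['tcp_rot'],s['force'],s['opening'])
d={n:capture(n) for n in('top','scene')}
pickle.dump(d,open('c0.pkl','wb'))
for n in d:cv2.imwrite(f'pics/{n}0.png',d[n]['frame'][:,:,::-1]);print(d[n]['cam_to_world'].round(3),d[n]['mtx'])
E
```

```text
0.0 [0.21089098 0.58761532 0.2465686 ] [[ 3.38045028e-01 -1.08487491e-03 -9.41129312e-01]
 [ 9.41127476e-01 -1.89713318e-03  3.38046556e-01]
 [-2.15218587e-03 -9.99997612e-01  3.79689142e-04]] [-0.35000146  1.02245446  0.23262868] 1.0013491314997458
[[ 0.018 -0.993  0.116  0.473]
 [-1.    -0.016  0.021 -0.019]
 [-0.019 -0.116 -0.993  1.158]
 [ 0.     0.     0.     1.   ]] [[612.68261517   0.         303.14480051]
 [  0.         612.68261517 243.82230927]
 [  0.           0.           1.        ]]
[[-3.600e-01  6.180e-01 -6.990e-01  1.107e+00]
 [ 9.330e-01  2.390e-01 -2.690e-01  1.970e-01]
 [ 1.000e-03 -7.490e-01 -6.620e-01  5.700e-01]
 [ 0.000e+00  0.000e+00  0.000e+00  1.000e+00]] [[482.19025341   0.         320.94282126]
 [  0.         482.19025341 238.51897932]
 [  0.           0.           1.        ]]
```

View pics/top0.png

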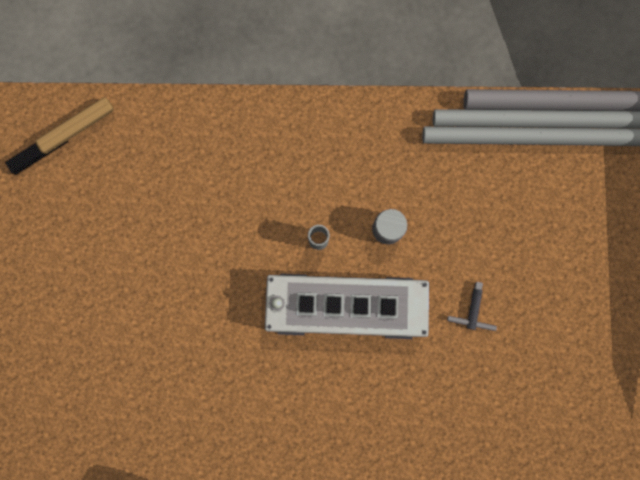

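View pics/scene0.png

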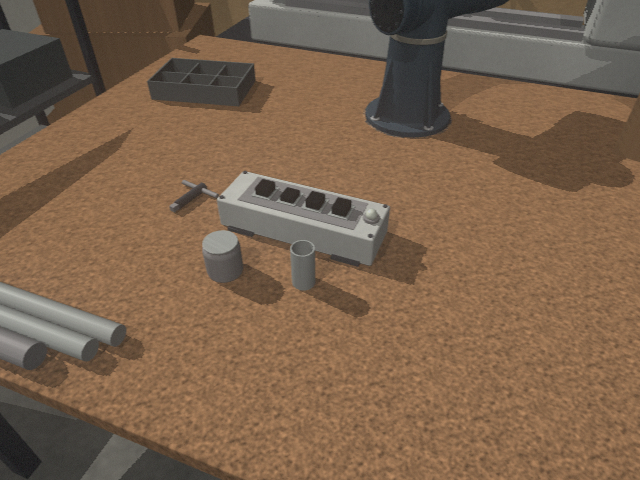

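The top view shows the lamp at (277,302) and the keys at about (307,304), (334,305), (361,306) and (388,307). The tube is at (318,236), the tin at (390,226) and the chuck key near (475,310). In the scene view, key 3 at (290,195) looks lower than the others.

```bash
cat > h.py <<'E'
import cv2,numpy as np,pickle
def ray(c,uv,z):
    d=c['cam_to_world'][:3,:3]@np.linalg.solve(c['mtx'],[uv[0],uv[1],1]);o=c['cam_to_world'][:3,3]
    return o+d*(z-o[2])/d[2]
def cloud(c):
    v,u=np.mgrid[:480,:640];Z=c['depth'];p=np.stack([u,v,np.ones_like(u)],-1)@np.linalg.inv(c['mtx']).T*Z[...,None]
    return p@c['cam_to_world'][:3,:3].T+c['cam_to_world'][:3,3]
E
python3 - <<'E'
from h import *
d=pickle.load(open('c0.pkl','rb'))
roi={'top':(290,292,405,320),'scene':(250,175,358,222)}
for n,c in d.items():
    x0,y0,x1,y1=roi[n];g=c['frame'].max(2).astype(int);m=np.zeros((480,640),np.uint8);m[y0:y1,x0:x1]=g[y0:y1,x0:x1]<55
    P=cloud(c);k,l,st,ce=cv2.connectedComponentsWithStats(m)
    for i in range(1,k):
        if st[i,4]<40:continue
        q=P[(l==i)&(c['depth']>0)];print(n,st[i],ce[i].round(1),'z med/90',np.percentile(q[:,2],[50,75,90]).round(4) if len(q) else None,'ray78',ray(c,ce[i],.078).round(4))
c=d['top'];P=cloud(c)
f=c['frame'].astype(int)
w=((P[...,2]>.05)&(P[...,2]<.07)&(c['depth']>0)).astype(np.uint8);w[:265]=0;w[345:]=0;w[:,:250]=0;w[:,440:]=0
r=cv2.minAreaRect(cv2.findNonZero(w));print('box',r,ray(c,r[0],.06),[ray(c,p,.06).round(4) for p in cv2.boxPoints(r)])
print('lamp',ray(c,(277,302),.075));print('tube',ray(c,(318,236),.075),'tin',ray(c,(390,226),.065))
E
```

```text
top [299 296  14  16 196] [305.9 303.7] z med/90 [0.0785 0.0797 0.0809] ray78 [ 0.4932 -0.0025  0.078 ]
top [327 297  13  16 195] [333.  304.5] z med/90 [0.0784 0.0795 0.0807] ray78 [ 0.4926 -0.0501  0.078 ]
top [354 298  13  16 192] [360.1 305.9] z med/90 [0.0735 0.0749 0.0762] ray78 [ 0.4911 -0.0975  0.078 ]
top [381 299  14  16 213] [387.4 306.7] z med/90 [0.0779 0.0794 0.0811] ray78 [ 0.4905 -0.1453  0.078 ]
scene [256 182  19  15  99] [266.  190.2] z med/90 [0.0729 0.0767 0.0791] ray78 [ 0.5041 -0.1372  0.078 ]
scene [281 191  18  12 100] [290.3 196.9] z med/90 [0.0722 0.0743 0.0753] ray78 [ 0.5067 -0.0901  0.078 ]
scene [306 193  18  17 168] [315.1 201.5] z med/90 [0.0767 0.0791 0.0799] ray78 [ 0.5033 -0.0458  0.078 ]
scene [333 199  18  17 182] [341.3 207.6] z med/90 [0.0773 0.0793 0.0802] ray78 [0.5033 0.0009 0.078 ]
box ((347.3719787597656, 305.0847473144531), (163.21734619140625, 56.321231842041016), 2.0454084873199463) [ 0.49239853 -0.0762147   0.06      ] [array([0.4452, 0.0699, 0.06  ]), array([0.5454, 0.0688, 0.06  ]), array([ 0.5398, -0.223 ,  0.06  ]), array([ 0.4403, -0.2188,  0.06  ])]
lamp [0.49537007 0.04841692 0.075     ]
tube [ 0.61369311 -0.02201446  0.075     ] tin [ 0.63510346 -0.15112937  0.065     ]
```

Both views agree that key 3 is latched: its top is about 73.5 mm high, the others about 78 mm. Next I close the fingers, turn the jaw axis along the box's x, and hover over key 1.

{"method": "play_rows", "body": {
  "commands": [
    [[0.03,-0.06,0],[0,0,-0.13]],
    [[0.06,-0.12,0],[0,0,-0.26]],
    [[0.08,-0.18,0],[0,0,-0.39]],
    [[0.11,-0.23,-0.01],[0,0,-0.52]],
    [[0.14,-0.29,-0.02],[0,0,-0.65]],
    [[0.17,-0.35,-0.04],[0,0,-0.78]],
    [[0.19,-0.41,-0.06],[0,0,-0.91]],
    [[0.22,-0.47,-0.08],[0,0,-1.04]],
    [[0.25,-0.53,-0.1],[0,0,-1.17]],
    [[0.282,-0.59,-0.105],[0,0,-1.245]]
  ],
  "gripper": 0
}}

```text
time_s: 1.35
position: [0.4738, 0.0338, 0.1479]
tcp_rot: [[1.0, -0.002, 0.022], [-0.022, 0.0, 1.0], [-0.002, -1.0, 0.0]]
force: [1.2, 0.5, 0.2]
opening: 0.024
```

{"method": "play_rows", "body": {
  "commands": [
    [[0,0,0],[0,0,0]],
    [[0,0,0],[0,0,0]],
    [[0,0,0],[0,0,0]],
    [[0,0,0],[0,0,0]]
  ]
}}

```text
time_s: 1.85
position: [0.4732, 0.0369, 0.1492]
tcp_rot: [[1.0, -0.0, 0.017], [-0.017, 0.0, 1.0], [-0.0, -1.0, 0.0]]
force: [-0.3, -0.3, -0.3]
opening: 0.007
```

{"method": "play_rows", "body": {
  "commands": [
    [[0.02,-0.039,0],[0,0,0]],
    [[0.02,-0.039,-0.02],[0,0,0]],
    [[0.02,-0.039,-0.036],[0,0,0]],
    [[0.02,-0.039,-0.036],[0,0,0]],
    [[0.02,-0.039,-0.036],[0,0,0]]
  ]
}}

```text
time_s: 2.48
position: [0.494, -0.0028, 0.1134]
tcp_rot: [[1.0, 0.001, 0.018], [-0.018, -0.0, 1.0], [0.001, -1.0, -0.0]]
force: [0.4, -0.0, 0.9]
opening: 0.007
```

Run:
```python
from rig import *
import cv2
s=read_state();print(s['time_s'],s['position'],s['force'])
a=capture('scene')['frame'][130:280,180:420,::-1]
cv2.imwrite('pics/s1.png',cv2.resize(a,None,fx=3.3,fy=3.3,interpolation=cv2.INTER_CUBIC))
```

```text
2.475 [ 0.49400673 -0.00282349  0.11343605] [ 0.35173359 -0.02420687  0.94041912]
```

View pics/s1.png

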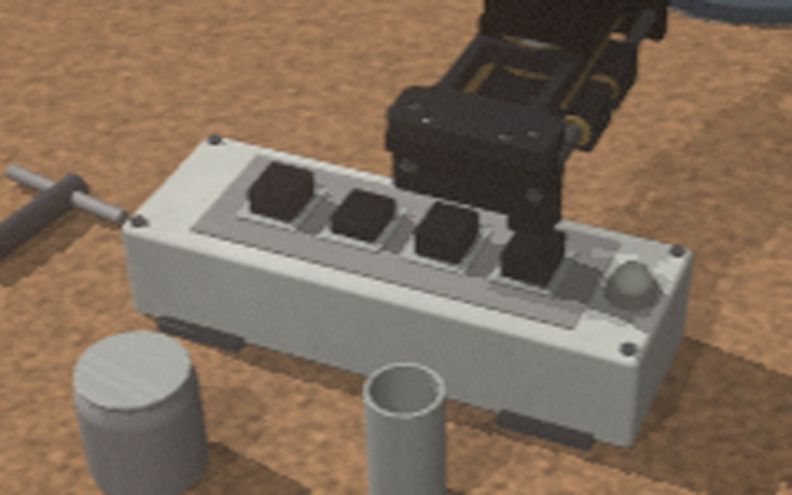

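The picture shows the closed fingers just above key 1, which is next to the lamp. Key 3, at (365,215) in the crop, is visibly the low one. Now a slow approach to key 1.

{"method": "play_rows", "body": {
  "commands": [
    [[0,0,-0.004],[0,0,0]],
    [[0,0,-0.007],[0,0,0]],
    [[0,0,-0.009],[0,0,0]],
    [[0,0,-0.01],[0,0,0]],
    [[0,0,-0.0105],[0,0,0]],
    [[0,0,-0.011],[0,0,0]],
    [[0,0,-0.011],[0,0,0]]
  ]
}}

```text
time_s: 3.4
position: [0.4938, -0.0034, 0.102]
tcp_rot: [[1.0, -0.0, 0.019], [-0.019, -0.0, 1.0], [-0.0, -1.0, -0.0]]
force: [-0.2, -0.0, 2.3]
opening: 0.0
```

{"method": "play_rows", "body": {
  "commands": [
    [[0,0,-0.001],[0,0,0]],
    [[0,0,-0.0015],[0,0,0]],
    [[0,0,-0.0015],[0,0,0]]
  ]
}}

```text
time_s: 3.78
position: [0.4938, -0.0034, 0.1004]
tcp_rot: [[1.0, -0.0, 0.019], [-0.019, 0.0, 1.0], [-0.0, -1.0, 0.0]]
force: [0.3, -0.1, 2.9]
opening: 0.002
```

```bash
python3 -c "
from rig import *
s=read_state();print(s['position'],s['force'])
capture('top');s=read_state();print(s['position'],s['force'])"
```

```text
[ 0.49378034 -0.00339462  0.10039397] [ 0.28304075 -0.11632001  2.89388943]
[ 0.49379528 -0.00339912  0.10041719] [-1.09277242 -0.31225703  1.99631689]
```

Contact with key 1 is steady at about 2.5 N, with the key about 2.5 mm down. I lift and do key 2.

{"method": "play_rows", "body": {
  "commands": [
    [[0,0,0.0125],[0,0,0]],
    [[-0.0005,-0.024,0.0125],[0,0,0]],
    [[-0.001,-0.048,0.0125],[0,0,0]],
    [[-0.001,-0.048,0.0125],[0,0,0]],
    [[-0.001,-0.048,0.007],[0,0,0]],
    [[-0.001,-0.048,0.003],[0,0,0]],
    [[-0.001,-0.048,0.0015],[0,0,0]],
    [[-0.001,-0.048,0.0005],[0,0,0]],
    [[-0.001,-0.048,0],[0,0,0]],
    [[-0.001,-0.048,0],[0,0,0]]
  ]
}}

```text
time_s: 5.08
position: [0.4927, -0.0511, 0.1005]
tcp_rot: [[1.0, -0.0, 0.019], [-0.019, 0.0, 1.0], [-0.0, -1.0, 0.0]]
force: [-0.2, 1.6, 3.2]
opening: 0.005
```

```bash
python3 -c "
from rig import *
capture('top');s=read_state();print(s['position'],s['force'])"
```

```text
[ 0.49263807 -0.05119701  0.10048076] [-0.08365249  1.16673986  3.00020724]
```

Key 2 is tapped at about 3 N. For latched key 3 I come down in finer steps.

{"method": "play_rows", "body": {
  "commands": [
    [[0,0,0.0125],[0,0,0]],
    [[-0.0005,-0.024,0.0125],[0,0,0]],
    [[-0.001,-0.048,0.0125],[0,0,0]],
    [[-0.001,-0.048,0.0125],[0,0,0]],
    [[-0.001,-0.048,0.007],[0,0,0]],
    [[-0.001,-0.048,0.003],[0,0,0]],
    [[-0.001,-0.048,0.001],[0,0,0]],
    [[-0.001,-0.048,0],[0,0,0]],
    [[-0.001,-0.048,-0.001],[0,0,0]],
    [[-0.001,-0.048,-0.001],[0,0,0]]
  ]
}}

```text
time_s: 6.38
position: [0.4918, -0.0993, 0.0994]
tcp_rot: [[1.0, -0.0, 0.019], [-0.019, 0.0, 1.0], [-0.0, -1.0, 0.0]]
force: [0.2, 0.3, -0.7]
opening: 0.001
```

{"method": "play_rows", "body": {
  "commands": [
    [[0,0,-0.0005],[0,0,0]],
    [[0,0,-0.0005],[0,0,0]]
  ]
}}

```text
time_s: 6.62
position: [0.4918, -0.0994, 0.0989]
tcp_rot: [[1.0, -0.0, 0.019], [-0.019, -0.0, 1.0], [-0.0, -1.0, -0.0]]
force: [-0.4, 0.5, 0.2]
opening: 0.002
```

```bash
python3 -c "
from rig import *
for i in range(3): capture('top');s=read_state();print(s['position'],s['force'])"
```

```text
[ 0.49186585 -0.09943964  0.0989717 ] [-0.00653907 -0.28838055  0.53267485]
[ 0.49186317 -0.0994204   0.09896935] [0.18045736 0.87572048 0.64720087]
[ 0.49184214 -0.09941963  0.09897367] [ 0.22065101 -0.24191042  0.66962217]
```

{"method": "play_rows", "body": {
  "commands": [
    [[0,0,-0.0005],[0,0,0]],
    [[0,0,-0.0005],[0,0,0]],
    [[0,0,-0.0005],[0,0,0]]
  ]
}}

```text
time_s: 7.15
position: [0.4919, -0.0994, 0.0985]
tcp_rot: [[1.0, 0.0, 0.019], [-0.019, -0.0, 1.0], [0.0, -1.0, -0.0]]
force: [0.5, 0.4, 1.4]
opening: 0.004
```

```bash
python3 -c "
from rig import *
for i in range(3): capture('top');s=read_state();print(s['position'][2],s['force'])"
```

```text
0.09849102824288222 [0.02102816 0.08251354 0.61696401]
0.09849089352081716 [-0.60353927  0.14811774  0.61457822]
0.09848210915508708 [-0.03166408  0.20637079  1.80977562]
```

{"method": "play_rows", "body": {
  "commands": [
    [[0,0,-0.0005],[0,0,0]],
    [[0,0,-0.0005],[0,0,0]],
    [[0,0,-0.0005],[0,0,0]]
  ]
}}

```text
time_s: 7.68
position: [0.4919, -0.0994, 0.098]
tcp_rot: [[1.0, 0.0, 0.019], [-0.019, -0.0, 1.0], [0.0, -1.0, -0.0]]
force: [-0.6, -0.5, 2.7]
opening: 0.004
```

```bash
python3 -c "
from rig import *
for i in range(3): capture('top');s=read_state();print(s['position'][2],s['force'])"
```

```text
0.09802055978396618 [-0.44265626 -0.71082403  2.57124195]
0.09800849734502928 [-0.97511183  0.21696601  3.68420019]
0.09801843651519744 [-0.26772158 -0.63207379  3.35378624]
```

Key 3 is tapped at about 3.2 N and held latched. Key 4 is next.

{"method": "play_rows", "body": {
  "commands": [
    [[0,0,0.015],[0,0,0]],
    [[-0.0005,-0.024,0.015],[0,0,0]],
    [[-0.001,-0.047,0.015],[0,0,0]],
    [[-0.001,-0.047,0.015],[0,0,0]],
    [[-0.001,-0.047,0.009],[0,0,0]],
    [[-0.001,-0.047,0.0055],[0,0,0]],
    [[-0.001,-0.047,0.004],[0,0,0]],
    [[-0.001,-0.047,0.003],[0,0,0]],
    [[-0.001,-0.047,0.0025],[0,0,0]],
    [[-0.001,-0.047,0.0025],[0,0,0]]
  ]
}}

```text
time_s: 9.07
position: [0.4907, -0.1461, 0.1005]
tcp_rot: [[1.0, -0.0, 0.019], [-0.019, 0.0, 1.0], [-0.0, -1.0, 0.0]]
force: [-0.4, 1.5, 2.2]
opening: 0.0
```

Run:
```python
from rig import *
from h import *
for i in range(3): c=capture('top');s=read_state();print(s['position'],s['force'])
c=capture('scene');P=cloud(c);m=np.zeros((480,640),np.uint8);m[188:206,278:302]=c['frame'].max(2)[188:206,278:302]<55
print(np.percentile(P[m>0][:,2],[50,75,90]))
```

```text
[ 0.49072047 -0.14624042  0.10048744] [-0.81378534  2.18428763  2.9089437 ]
[ 0.49073955 -0.14630951  0.10050128] [0.22397379 2.06567534 2.57419237]
[ 0.4907983  -0.14637018  0.10050086] [-0.94702629  1.85424833  3.147049  ]
[0.07392815 0.07472586 0.07540495]
```

Key 4 is tapped at about 2.8 N, and key 3 still reads latched. Back to key 3 for the full press.

{"method": "play_rows", "body": {
  "commands": [
    [[0,0,0.0125],[0,0,0]],
    [[0.0005,0.024,0.0125],[0,0,0]],
    [[0.001,0.048,0.0125],[0,0,0]],
    [[0.001,0.048,0.0125],[0,0,0]],
    [[0.001,0.048,0.004],[0,0,0]],
    [[0.001,0.048,-0.002],[0,0,0]],
    [[0.001,0.048,-0.005],[0,0,0]],
    [[0.001,0.048,-0.007],[0,0,0]],
    [[0.001,0.048,-0.009],[0,0,0]],
    [[0.001,0.048,-0.009],[0,0,0]]
  ]
}}

```text
time_s: 10.52
position: [0.4921, -0.0992, 0.0919]
tcp_rot: [[1.0, 0.001, 0.019], [-0.019, -0.001, 1.0], [0.001, -1.0, -0.001]]
force: [-1.3, -0.7, 7.7]
opening: 0.002
```

```bash
python3 -c "
from rig import *
for i in range(2): capture('top');s=read_state();print(s['position'],s['force'])"
```

```text
[ 0.49207025 -0.09922792  0.09191694] [-1.22321352 -0.98399013  7.40920701]
[ 0.4920806  -0.09924921  0.09192613] [-0.37385374 -0.81240849  7.01870099]
```

{"method": "play_rows", "body": {
  "commands": [
    [[0,0,-0.001],[0,0,0]],
    [[0,0,-0.0015],[0,0,0]],
    [[0,0,-0.0015],[0,0,0]]
  ]
}}

```text
time_s: 11.0
position: [0.4922, -0.0992, 0.0913]
tcp_rot: [[1.0, 0.001, 0.019], [-0.019, -0.001, 1.0], [0.001, -1.0, -0.001]]
force: [-2.1, 0.2, 13.8]
opening: 0.007
```

The force rose to 13.8 N while the tip barely moved, so the key is on its stop. I let go and rise straight up.

{"method": "play_rows", "body": {
  "commands": [
    [[0,0,0.01],[0,0,0]],
    [[0,0,0.025],[0,0,0]],
    [[0,0,0.06],[0,0,0]],
    [[0,0,0.11],[0,0,0]],
    [[-0.03,0,0.16],[0,0,0]],
    [[-0.06,0,0.18],[0,0,0]],
    [[-0.06,0,0.18],[0,0,0]],
    [[-0.06,0,0.18],[0,0,0]]
  ]
}}

```text
time_s: 12.0
position: [0.4322, -0.0985, 0.2698]
tcp_rot: [[1.0, 0.0, 0.019], [-0.019, 0.0, 1.0], [0.0, -1.0, 0.0]]
force: [1.0, 0.2, -0.1]
opening: 0.007
```

Run:
```python
from rig import *
from h import *
c=capture('scene');P=cloud(c);o=pickle.load(open('c0.pkl','rb'))['scene']
m=np.zeros((480,640),np.uint8);m[175:222,250:358]=c['frame'].max(2)[175:222,250:358]<55
k,l,st,ce=cv2.connectedComponentsWithStats(m)
for i in range(1,k):
    if st[i,4]>40:print(st[i],ce[i].round(1),np.percentile(P[l==i][:,2],[50,75,90]).round(4))
print(read_state()['position'],read_state()['time_s'])
a=c['frame'][130:310,150:420,::-1]
cv2.imwrite('pics/s2.png',cv2.resize(a,None,fx=2.9,fy=2.9,interpolation=cv2.INTER_CUBIC))
```

```text
[263 183  12  14  55] [268.5 190. ] [0.0736 0.0763 0.0783]
[281 188  18  15 122] [290.1 195.8] [0.0749 0.0784 0.0797]
[306 193  19  17 170] [314.9 201.5] [0.0764 0.0794 0.0802]
[333 199  18  17 166] [341.6 207.8] [0.0772 0.0791 0.0799]
[ 0.43225018 -0.09846635  0.26936223] 12.05
```

View pics/s2.png

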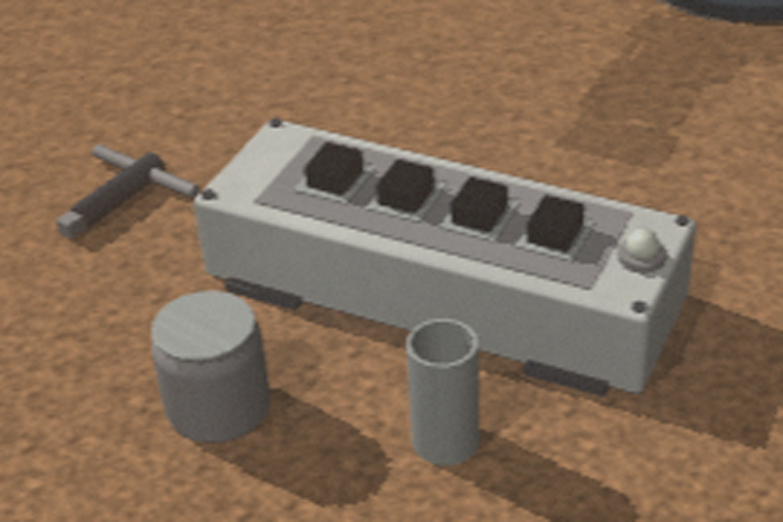

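All four keys now stand level, with key 3 at (405,185) in the crop. The tube, tin and chuck key look undisturbed, and the arm is clear.

```bash
python3 -c "
from rig import *
print(hand_in())"
```

```text
the job is handed in; nothing more can be done
None
```

Key 3 was the latched one, and it now stands level with the other three. I tapped keys 1 to 4 in order from the lamp end, each at about 2.5–3.2 N. I then pressed key 3 onto its stop (13.8 N) and released it.

- **Keys:** In the last scene camera check, the upper surface of key 3 read 78–80 mm high, up from 74–75 mm at the start, and close to keys 1 and 2. Key 4 read about 1–2 mm lower, but its mask caught only part of its face, and it read similarly at the start.
- **Key 3 before the press:** It still read as latched after the four taps.
- **Surroundings:** In the last picture the tube, tin and chuck key looked undisturbed. I did not measure their positions again.
- **Finish:** The arm ended about 0.27 m up, touching nothing, at about 12 s of the 42 s allowed. I handed the job in; no verdict was reported.

No checks failed. The force readings had about 1 N of noise.

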